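Lay the bottle in the viewer and hold the shutter open

TASK

Lay the shorter, wider amber bottle on its side in the viewer's cradle, centred on the two saddles (cap to either end), and let go of it. Then pull the spring-return shutter slide by its black paddle until its pointer stands opposite the dark clip on the rail, and keep it there: finish still holding it at the mark. Leave the other things on the desk where they are.

Things in the scene. Friction and masses are not known exactly. Their poses are not given: they have to be found in the camera images.
- bottle_center (a point): the bottle to inspect: the shorter, wider of the two amber bottles with a white cap, starts upright on the desk. Glass body 46 diameter and 92 tall, narrows above that to a cap 32 diameter from 98 to the top at 112. Weighs 0.1 to 0.25 kg. This point is on its axis half-way up, 56 above its underside; z runs along its axis from base to cap
- viewer: the bottle viewer, fixed to the desk: a white housing 210 (x) by 270 (y, from -140 to +130) by 30 tall. Origin on the desk under the housing; x points away from the side the slide is pulled to, y across it, z up. The cradle stands on its +y part, the slide track and its paddle on its -y part
- cradle (a point): where the bottle's axis and half-way point belong when it lies in the cradle: 70 above the desk, at (35, 75, 70) in the viewer's frame. The cradle is two small V saddles (each 8 thick, 38 wide, sides at 45 degrees, 20 to either side of this point) open at both ends; the bottle lies along this point's y axis, cap to either end. The saddles' tops are 14 below this point and less wide than the bottle, so fingers can straddle bottle and saddles
- shutter (a joint): travel of the spring-return slide, m: 0 at home, grows to 0.080 as it is pulled along the viewer's -x. The spring pulls it back with about 4 N at home, 8 N at 0.030, 12 N at 0.060; let go, it runs home
- paddle (a point): grip point of the slide's upright black paddle: 12 thick along the pull direction (viewer x), 36 wide (viewer y), from 36 to 94 above the desk; this point is in its middle 70 above the desk, at (35, -85, 70) in the viewer's frame when home. Axes as the viewer's
- pointer (a point): tip of the thin steel pointer that sticks out from the foot of the paddle on its -y side and moves with it; same viewer x as the paddle's middle, 37 to its side, 38 above the desk
- clip_mark (a point): the mark: middle of the pointer-side face of a dark steel clip, 12 long (viewer x) by 14 by 11 tall, fixed on the rail beside the pointer's path, its place along the rail differing each time, 20 to 65 in front of the home pointer. Axes as the viewer's; the pointer is on the mark where its x in this frame is 0
- slim_center (a point): bystander: the taller, slimmer amber bottle, 32 diameter, 150 tall, upright; point half-way up
- pen_cup: bystander: grey cup, 72 diameter, 95 tall; origin centre of underside
- tape: bystander: roll of paper tape lying flat, 68 diameter, 24 tall; origin centre of underside
- stapler: bystander: stapler lying along its x, 130 by 34, about 50 tall; origin centre of underside
- dish: bystander: shallow steel dish 90 diameter, 28 tall; origin centre of underside
Things that resemble listed ones, but are neither listed nor needed, are in the scene too. Leave any green look-alike of the part that bears bottle_center alone.

How it is judged:
By the outcome, as a careful person would: the job done as asked, in the order asked, and still so for the second after the job is handed in, while the arm keeps its last pose, push and grip.
It also fails if it takes over 51 s, if anything falls off the work surface, if the arm or the gripper's body presses on something with over 40 N, if the wrist force passes 120 N, or if a joint passes its speed limit or range.

ROBOT

A 7-joint arm with a two-finger parallel gripper is mounted at the origin on the work surface. World frame = base frame: x ahead of the robot, y to its left, z up, the work surface at z = 0. Lengths are in m, angles in rad, forces in N, time in s.
With the tool pointing down it reaches from about 0.4 to 0.875 m from the base axis. Payload 6.5 kg.
Tool frame: the origin (TCP) lies midway between the tips of the shut fingers; the grasp point (between the pads) lies 19 mm behind it (robot.tcp_to_grasp is the distance from the TCP to the grasp point, in m); y points along the fingers, z is the direction in which the jaws open and shut, and the axes are right-handed (so a half turn about y gives the same grasp; the last joint's range is limited). The gripper opens to 88 mm and grips with 3 to 60 N. Pads are 18 mm wide; open, the fingers measure 123 mm over their backs; the gripper's body (75 mm by 187 mm) begins 45 mm behind the grasp point.
Start: joints at [-1.378, 0.536, -0.004, 1.538, 0.003, 1.067, -0.071], TCP at [0.166, 0.628, 0.239] pointing down, gripper open.
Joint ranges: [-2.7, 2.7], [-0.37, 2.16], [-1.27, 1.26], [0.24, 2.4], [-1.31, 4.45], [0.19, 1.91], [-2.76, 2.76]. Speed limits (rad/s): [2.39, 2.39, 3.14, 3.14, 3.14, 3.14, 3.14].

INTERFACE

Orientations are given as [roll, pitch, yaw] about the fixed x, y, z axes, in that order (R = Rz(yaw) Ry(pitch) Rx(roll)).
In Python, from station import robot gives the robot as it stands. The module is installed in compiled form; this text tells all that it offers.
- The arm moves only by the shell command python3 -m pendant 'ROWS' [OPENING] [FORCE]. ROWS is text: rows parted by semicolons, each of 4 numbers parted by spaces: the shift along the world's x, y, z in cm, then the turn about the world's z in rad. A call has 1 to 5 rows; each row is the pose to reach, as a shift and turn from the pose measured when the call began; what a row does not reach only later rows make up. A row lasts 1/12 s, in which the tool goes at most 41.7 mm and 7.16 degrees, less where a joint would pass 70% of its speed; a pose out of reach is approached as far as the arm can. A call with a gripper value outside its range is refused whole. OPENING is the closure in counts, from 0 (fully open) to 255 (shut), set as the call begins (- or left out, the last holds). The fingers move at their own pace and stop on an object; FORCE is the grip in N (left out, the last holds). Time passes only in rows, so rows that repeat a pose let the fingers close. It gives the time, the measured TCP pose, the force and the opening at its end, in the units of the state.
- robot.sense(): the state, without advancing time (a new reading comes with each control period).
- robot.camera(name): name is "scene" or "top"; returns a dict with "img" (420x560x3 uint8, blue, green, red), "mtx" (3x3 intrinsics, pixels), "distortion" ([k1, k2, p1, p2, k3] as OpenCV has them; the pictures are not rectified), "R" (3x3) and "t" (3): a world point X has camera coordinates R X + t. Camera axes: x right, y down, z forward; pixel columns grow to the right and rows downward; lengths in m; the calibration is good to about 2 mm. A picture is of the moment at which its call begins. There is no depth.
- robot.sign_off(): hands the job in, once; it reports no verdict.
The state is a dict: "time": time; "q": joint angles; "dq": joint speeds; "effort": joint torques, N m; "eef_pos": TCP position; "tool_rot": TCP orientation; "ft_force": force on the tool from outside, world axes, zero at the start; "torque": the same for the moment, N m; "finger_gap": opening from 0.0 (shut) to 1.0 (fully open).
Only numpy, scipy, OpenCV 4.12 (cv2) and the standard library are available. Lean on these libraries where they do the work, as an engineer would, in place of code of your own. Each camera call takes 0.05 s, during which the arm holds its last target. There are 200 camera calls.

## Working session

There is one attempt and no reset: what is moved stays moved. The work goes in short steps, Python scripts to look and compute and a shell command to move; the robot and the scene stay as the last step left them, time stands still between calls to the robot, and variables do not carry over. Pictures are saved under pics/ and viewed, about 8 in all and at most 12, crops included, and the job is handed in when it is done.

```bash
mkdir -p pics
cat > h.py <<'E'
import numpy as np, cv2
from station import robot
def snap(name,fn,crop=None,scale=1):
    c=robot.camera(name); im=c["img"]; np.save(f"pics/{name}.npy",im)
    if crop: x0,y0,x1,y1=crop; im=im[y0:y1,x0:x1]
    if scale!=1: im=cv2.resize(im,None,fx=scale,fy=scale,interpolation=cv2.INTER_CUBIC)
    cv2.imwrite("pics/"+fn,im)
    import pickle; pickle.dump({k:np.array(c[k]) for k in("mtx","distortion","R","t")},open(f"pics/{name}.cal","wb"))
    return c
def cal(name):
    import pickle; return pickle.load(open(f"pics/{name}.cal","rb"))
def onz(name,uv,z):
    c=cal(name); p=cv2.undistortPoints(np.array([[uv]],float),c["mtx"],c["distortion"])[0,0]
    d=c["R"].T@np.array([p[0],p[1],1]); o=-c["R"].T@c["t"]
    return o+d*(z-o[2])/d[2]
def proj(name,X):
    c=cal(name); return cv2.projectPoints(np.atleast_2d(np.array(X,float)),cv2.Rodrigues(c["R"])[0],c["t"],c["mtx"],c["distortion"])[0][:,0]
E
python3 - <<'E'
from h import *
for n in("scene","top"):
    snap(n,n+"0.png",scale=1.4); c=cal(n); print(n,-c["R"].T@c["t"],c["R"][2],c["mtx"][0,0])
s=robot.sense(); print(s["time"],s["eef_pos"],s["tool_rot"],s["finger_gap"],robot.tcp_to_grasp)
E
```

```text
scene [1.19886377 0.14085835 0.88132243] [-0.62951219 -0.17320731 -0.75743886] 446.6672925264151
top [ 0.32802433 -0.04568838  1.28893992] [ 1.67489336e-01 -7.05221078e-04 -9.85873635e-01] 439.07788983282927
0.1 [0.16622759 0.62784298 0.23795113] [-1.57227295e+00 -1.37190852e-04 -2.58745781e-01] 1.000082219491676 0.0187
```

View pics/scene0.png

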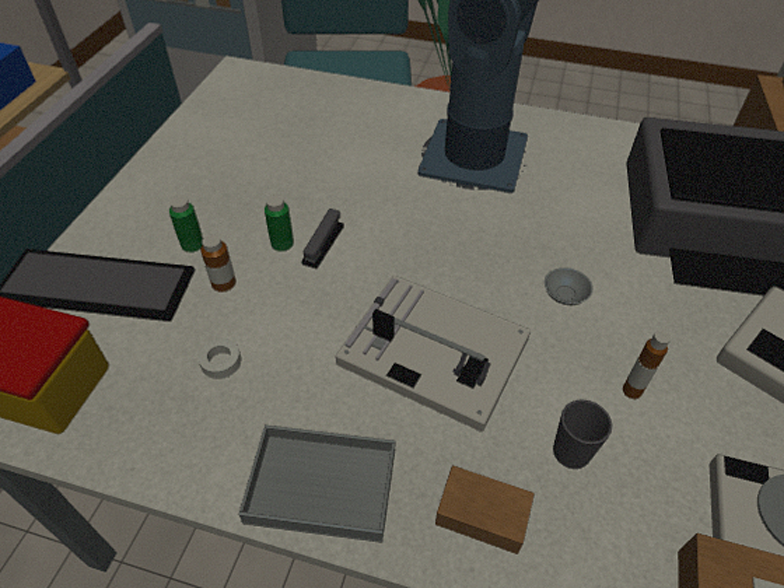

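View pics/top0.png

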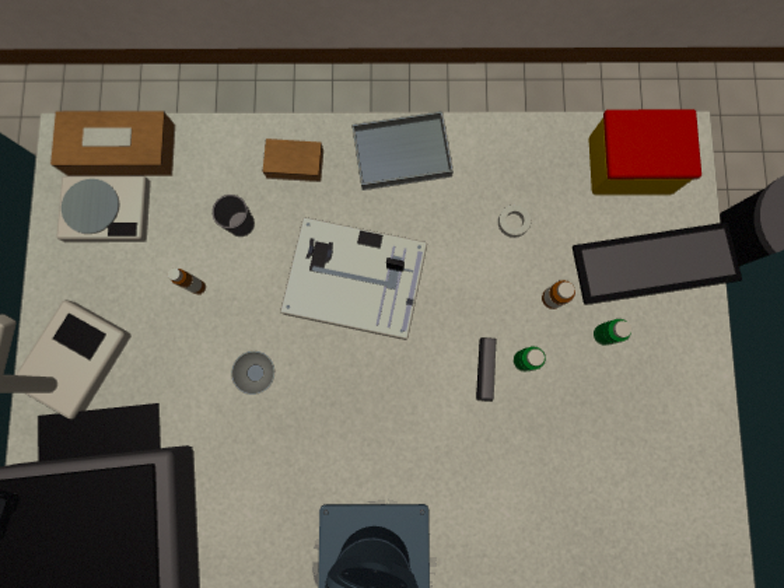

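Candidates, in the 1.4x scene picture: amber at (218,265), amber at (645,367) which looks slim and tall, and green look-alikes at (187,227) and (278,225). In the top picture these are amber (560,293) and (187,280), green (530,358) and (612,331). I choose the amber at scene (218,265) / top (560,293) and will check it in a close crop.

Run:
```python
from h import *
s=np.load("pics/scene.npy"); t=np.load("pics/top.npy")
a=cv2.resize(s[145:225,110:210],(400,320),interpolation=cv2.INTER_CUBIC)
b=cv2.resize(t[190:250,370:445],(400,320),interpolation=cv2.INTER_CUBIC)
c=cv2.resize(t[150:250,195:310],None,fx=3.4,fy=2.7,interpolation=cv2.INTER_CUBIC)
c2=cv2.resize(s[190:310,230:385],(409,270),interpolation=cv2.INTER_CUBIC)
out=np.vstack([np.hstack([a,b]),np.hstack([c[:270,:391],c2])]);
cv2.imwrite("pics/c1.png",np.clip(out.astype(float)*1.6,0,255).astype(np.uint8))
print(proj("top",[[.166,.628,.24],[0,0,0],[.5,0,0]])*1.4)
k=1/1.4
for n,u,z in[("top",(566,289),.112),("scene",(214,243),.112),("scene",(222,288),0),("top",(177,274),.15),("scene",(661,338),.15)]:
    print(n,u,onz(n,np.array(u)*k,z).round(3))
for n,us in[("top",[(306,219),(426,242),(408,338),(281,313)]),("scene",[(394,278),(529,328),(483,418),(338,350)])]:
    for u in us: print(n,u,onz(n,np.array(u)*k,.03).round(4))
```

```text
[[-14.85768023 495.3084149 ]
 [374.12048587 561.75237014]
 [374.8068409  310.90155358]]
top (566, 289) [ 0.527 -0.375  0.112]
scene (214, 243) [ 0.532 -0.367  0.112]
scene (222, 288) [ 0.539 -0.372  0.   ]
top (177, 274) [0.551 0.368 0.15 ]
scene (661, 338) [0.557 0.374 0.15 ]
top (306, 219) [0.6927 0.1452 0.03  ]
top (426, 242) [ 0.6418 -0.1084  0.03  ]
top (408, 338) [ 0.4398 -0.0692  0.03  ]
top (281, 313) [0.4923 0.1925 0.03  ]
scene (394, 278) [ 0.4489 -0.063   0.03  ]
scene (529, 328) [0.4945 0.1924 0.03  ]
scene (483, 418) [0.6903 0.1488 0.03  ]
scene (338, 350) [ 0.6322 -0.1078  0.03  ]
```

View pics/c1.png

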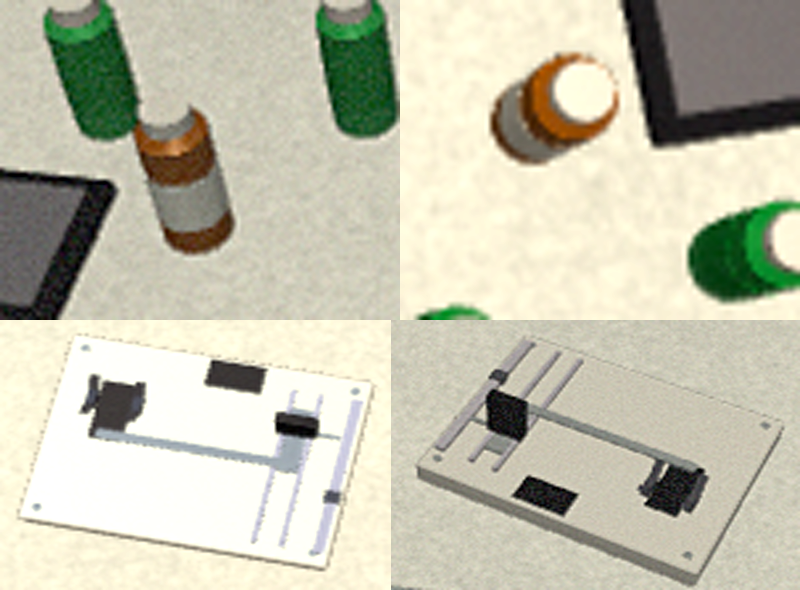

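The crop confirms it: the amber bottle is short and wide, with a white cap, at top crop (584,94). The green ones are the look-alikes. The viewer's paddle is at top crop (297,422), the clip at (333,497) and the cradle at (117,405). Next I fit the viewer pose.

```bash
cat > fit.py <<'E'
from h import *
from scipy.optimize import least_squares
T=lambda x,y:(195+x/3.4,150+(y-320)/2.7); S=lambda x,y:(230+(x-391)/2.639,190+(y-320)/2.25)
C=[(105,130),(105,-140),(-105,-140),(-105,130)]
top=[T(76,335),T(374,382),T(327,570),T(20,518)]
sc=[S(697,572),S(418,468),S(530,337),S(783,423)]
def W(p,X): c,s=np.cos(p[2]),np.sin(p[2]); X=np.atleast_2d(X)/1000; return np.c_[p[0]+c*X[:,0]-s*X[:,1],p[1]+s*X[:,0]+c*X[:,1],X[:,2]]
X=[(a,b,30) for a,b in C]
f=lambda p:np.r_[(proj("top",W(p,X))-top).ravel(),(proj("scene",W(p,X))-sc).ravel()]
if __name__=="__main__":
    r=least_squares(f,[.56,.04,-.2]); p=r.x; np.save("pose.npy",p); print(p.round(4),r.fun.reshape(-1,2).round(1).tolist())
    print("cradle",W(p,(35,75,70)),"paddle",W(p,(35,-85,70)))
    print("proj paddle top/scene",proj("top",W(p,(35,-85,94))),T(297,418),proj("scene",W(p,(35,-85,94))))
    print("pointer",proj("top",W(p,(35,-122,38))),T(340,438))
    for n,u in(("top",T(333,497)),("scene",S(499,376))):
        w=onz(n,u,.04); c,s=np.cos(p[2]),np.sin(p[2]); d=w[:2]-p[:2]; print("clip",n,c*d[0]+s*d[1],-s*d[0]+c*d[1])
    print("bottle",onz("top",(404.5,207.6),.112),onz("scene",(151.5,169.3),.112))
E
python3 fit.py
```

```text
[ 0.57    0.0478 -0.2068] [[-1.5, -1.3], [0.1, -0.8], [-0.3, -0.7], [-1.6, -0.3], [0.4, 0.8], [-1.7, -2.1], [-1.8, -2.2], [1.1, -1.3]]
cradle [[0.61968668 0.11403429 0.07      ]] paddle [[ 0.58683626 -0.04255706  0.07      ]]
proj paddle top/scene [[281.91620888 186.59223775]] (282.3529411764706, 186.2962962962963) [[273.71385728 224.48912493]]
pointer [[294.45210652 193.19609212]] (295.0, 193.7037037037037)
clip top -0.03052400162428201 -0.13075018920748285
clip scene -0.027036698329585687 -0.12653857195851703
bottle [ 0.52349126 -0.37554336  0.112     ] [ 0.51907611 -0.37688809  0.112     ]
```

```bash
python3 -m pendant '8 -20 0 -0.6;8 -20 0 -0.6;8 -20 0 -0.6;8 -20 0 -0.6;8 -20 0 -0.6' 0 20
```

```text
time: 0.52
eef_pos: [0.2437, 0.4326, 0.2376]
tool_rot: [-1.573, -0.0, -0.865]
ft_force: [0.5, -0.1, 0.3]
finger_gap: 0.998
```

```bash
python3 -m pendant '6 -20 0 -0.5;6 -20 0 -0.5;6 -20 0 -0.5;6 -20 0 -0.5;6 -20 0 -0.5'; python3 -m pendant '8 -20 0 -0.4;8 -20 0 -0.4;8 -20 0 -0.4;8 -20 0 -0.4;8 -20 0 -0.4';  python3 -m pendant '8 -20 0 0;8 -20 0 0;8 -20 0 0;8 -20 0 0;8 -20 0 0'
```

```text
time: 0.93
eef_pos: [0.3029, 0.2331, 0.2375]
tool_rot: [-1.573, -0.0, -1.371]
ft_force: [1.5, -0.2, -0.6]
finger_gap: 0.997
time: 1.35
eef_pos: [0.3796, 0.0395, 0.2376]
tool_rot: [-1.573, 0.001, -1.773]
ft_force: [0.5, -0.4, -0.4]
finger_gap: 1.001
time: 1.77
eef_pos: [0.4566, -0.154, 0.2375]
tool_rot: [-1.573, 0.001, -1.773]
ft_force: [0.9, 0.2, 0.1]
finger_gap: 1.001
```

```bash
python3 -m pendant '6 -20 0 0;6 -20 0 0;6 -20 0 0;6 -20 0 0;6.5 -22.2 0 0';  python3 -m pendant '0.5 -1.5 0 0;0.5 -1.5 0 0;0.5 -1.5 0 0'
python3 - <<'E'
from h import *
snap("top","t2.png",(350,150,490,280),4); c=snap("scene","x.png")
a=cv2.resize(c["img"][110:230,100:240],None,fx=4,fy=4)
b=cv2.imread("pics/t2.png"); o=np.hstack([b[:480],a[:480]]); o=cv2.resize(o,(800,343),interpolation=cv2.INTER_AREA)
cv2.imwrite("pics/t2b.png",np.clip(o*1.5,0,255)); s=robot.sense(); print(s["time"],s["eef_pos"])
E
```

```text
time: 2.18
eef_pos: [0.5154, -0.3537, 0.2368]
tool_rot: [-1.574, 0.002, -1.772]
ft_force: [0.6, -0.3, 2.2]
finger_gap: 0.999
time: 2.43
eef_pos: [0.5197, -0.3693, 0.236]
tool_rot: [-1.575, 0.002, -1.774]
ft_force: [-0.4, -0.5, -1.0]
finger_gap: 0.996
2.5333 [ 0.5203379  -0.36714776  0.23631194][ WARN:0@0.906] global loadsave.cpp:1063 imwrite_ Unsupported depth image for selected encoder is fallbacked to CV_8U.
```

View pics/t2b.png

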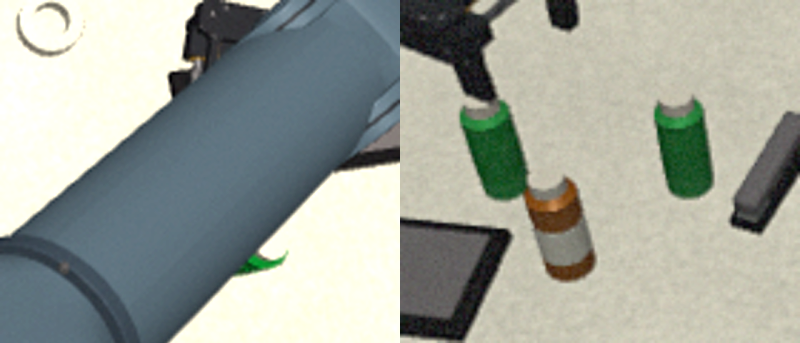

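Run:
```python
from h import *
from scipy.optimize import least_squares
th=np.linspace(0,2*np.pi,60)
im={"scene":np.load("pics/scene.npy")[150:225,130:185],"top":cv2.resize(cv2.imread("pics/top0.png"),(560,420),interpolation=cv2.INTER_AREA)[190:230,380:415]}
off={"scene":(130,150),"top":(380,190)}
bb={}
for n,a in im.items():
    h=cv2.cvtColor(a,cv2.COLOR_BGR2HSV); m=((h[...,0]<18)&(h[...,1]>110)&(h[...,2]>25)).astype(np.uint8)
    k,l,st,_=cv2.connectedComponentsWithStats(m); m=np.isin(l,[i for i in range(1,k) if st[i,4]>8])
    v,u=np.nonzero(m); o=off[n]; bb[n]=np.array([u.min()+o[0]-.5,u.max()+o[0]+.5,v.min()+o[1]-.5,v.max()+o[1]+.5]); print(n,bb[n],len(u))
def box(n,p):
    X=[(p[0]+.023*np.cos(t),p[1]+.023*np.sin(t),z) for t in th for z in(0,.088)]
    q=proj(n,X); return np.array([q[:,0].min(),q[:,0].max(),q[:,1].min(),q[:,1].max()])
for ns in(["scene"],["top"],["scene","top"]):
    r=least_squares(lambda p:np.concatenate([box(n,p)-bb[n] for n in ns]),[.525,-.375]); print(ns,r.x.round(4),r.fun.round(1))
print(onz("scene",(151.8,173.4),.112))
```

```text
scene [142.5 167.5 171.5 207.5] 282
top [386.5 410.5 199.5 219.5] 149
['scene'] [ 0.5247 -0.3786] [-0.1  0.1 -0.3  0.3]
['top'] [ 0.5283 -0.3759] [ 0.  -0.  -0.3  0.4]
['scene', 'top'] [ 0.527  -0.3769] [0.1 0.3 0.4 1.  0.4 0.4 0.1 0.8]
[ 0.53190792 -0.36962542  0.112     ]
```

```bash
python3 -m pendant '0.6 -0.9 -3 0;0.6 -0.9 -6 0;0.6 -0.9 -9 0;0.6 -0.9 -12 0;0.6 -0.9 -12 0';  python3 - <<'E'
from h import *
c=snap("scene","x.png"); a=c["img"][110:230,90:230]
cv2.imwrite("pics/t3.png",np.clip(cv2.resize(a,None,fx=4,fy=4).astype(float)*1.5,0,255).astype(np.uint8)); print(robot.sense()["eef_pos"])
E
```

```text
time: 2.95
eef_pos: [0.524, -0.3712, 0.1109]
tool_rot: [-1.583, 0.008, -1.769]
ft_force: [0.2, 1.1, -0.7]
finger_gap: 0.998
[ 0.52514065 -0.37284065  0.11404305]
```

View pics/t3.png

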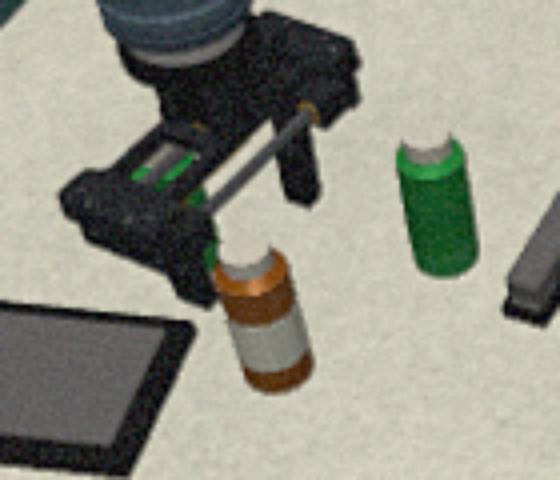

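```bash
python3 -m pendant '0.1 -0.4 -2 0;0.1 -0.4 -4 0;0.1 -0.4 -5.8 0;0.1 -0.4 -5.8 0;0.1 -0.4 -5.8 0'; python3 -m pendant '0 0 0 0;0 0 0 0;0 0 0 0;0 0 0 0;0 0 0 0' 140 10; python3 -m pendant '0 0 0 0;0 0 0 0;0 0 0 0;0 0 0 0;0 0 0 0' 200 30
```

```text
time: 3.42
eef_pos: [0.527, -0.3766, 0.0577]
tool_rot: [-1.579, 0.006, -1.768]
ft_force: [0.3, 0.6, 0.1]
finger_gap: 1.001
time: 3.83
eef_pos: [0.5272, -0.3767, 0.0583]
tool_rot: [-1.578, 0.006, -1.768]
ft_force: [-0.6, 0.1, 0.3]
finger_gap: 0.645
time: 4.25
eef_pos: [0.5271, -0.3768, 0.0585]
tool_rot: [-1.578, 0.006, -1.768]
ft_force: [-1.1, 0.4, 2.9]
finger_gap: 0.512
```

```bash
python3 -m pendant '0 0 3 0;0.5 3 4 0;1 6 4 0;1.5 9 4 0;1.8 11.2 4 0'; python3 -m pendant '0 0.2 0 0;0 0.2 0 0;0 0.2 0 0'
```

```text
time: 4.67
eef_pos: [0.5458, -0.2615, 0.0981]
tool_rot: [-1.579, 0.008, -1.766]
ft_force: [0.4, 0.7, -2.2]
finger_gap: 0.515
time: 4.92
eef_pos: [0.5455, -0.2603, 0.098]
tool_rot: [-1.579, 0.007, -1.767]
ft_force: [-0.2, 0.4, -1.8]
finger_gap: 0.516
```

```bash
python3 -m pendant '0 0 -2 0;0 0 -3.5 0;0 0 -3.9 0;0 0 -3.9 0;0 0 -3.9 0'; python3 -m pendant '0 0 -0.1 0;0 0 -0.1 0;0 0 -0.1 0' - 7
```

```text
time: 5.33
eef_pos: [0.5447, -0.2618, 0.0586]
tool_rot: [-1.58, 0.006, -1.769]
ft_force: [-0.2, -0.6, -2.4]
finger_gap: 0.514
time: 5.58
eef_pos: [0.5443, -0.2622, 0.0577]
tool_rot: [-1.58, 0.006, -1.769]
ft_force: [-1.6, 1.5, 2.9]
finger_gap: 0.52
```

```bash
python3 -m pendant '0.14 0.67 0.15 0;0.28 1.34 0.25 0;0.42 2.03 0.3 0;0.57 2.71 0.3 0;0.71 3.4 0.22 0';python3 - <<'E'
from h import *
c=snap("scene","x.png"); a=c["img"][130:250,130:270]
cv2.imwrite("pics/t4.png",np.clip(cv2.resize(a,None,fx=4,fy=4).astype(float)*1.5,0,255).astype(np.uint8)); print(robot.sense()["eef_pos"],robot.sense()["ft_force"])
E
```

```text
time: 6.0
eef_pos: [0.5518, -0.2269, 0.0598]
tool_rot: [-1.58, 0.007, -1.768]
ft_force: [-0.3, 0.0, -2.9]
finger_gap: 0.519
[ 0.5522394  -0.22489462  0.05940333] [ 1.6684685   1.51859741 -2.48783986]
```

View pics/t4.png

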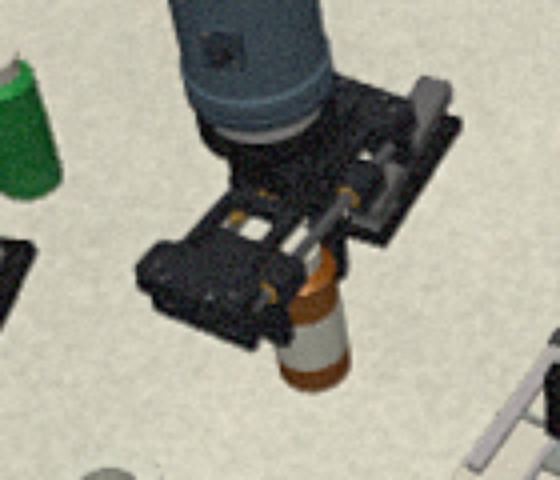

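Run:
```python
from h import *
b=np.array([.5522,-.2249])
for ph in(0,10,20,30):
    f=np.radians(ph); d=np.array([.205,.979,0]); ax=np.cos(f)*np.array([0,0,1])+np.sin(f)*d
    g=np.array([b[0],b[1],.0594+.0187]); P=[g-.077*ax,g+.015*ax,g]
    print(ph,((proj("scene",P)-[130,130])*4).round(0).tolist())
```

```text
0 [[316.0, 366.0], [299.0, 268.0], [302.0, 285.0]]
10 [[298.0, 357.0], [303.0, 270.0], [302.0, 285.0]]
20 [[281.0, 346.0], [306.0, 272.0], [302.0, 285.0]]
30 [[264.0, 334.0], [310.0, 275.0], [302.0, 285.0]]
```

The picture shows the bottle still upright, base at (315,375): it slid along in the grip instead of tipping. I'll use the housing's fixed 30 mm edge as a fence and tip it against that, clear of the pointer and clip.

```bash
python3 -m pendant '0 0 1 0;-2.2 2.6 1 0;-4.4 5.2 1 0;-6.4 7.9 1 0;-8.3 10.3 1 0'; python3 -m pendant '0 0.2 0 0;0 0.2 0 0;0 0.2 0 0'
```

```text
time: 6.47
eef_pos: [0.4682, -0.1208, 0.07]
tool_rot: [-1.58, 0.009, -1.767]
ft_force: [-0.3, 1.0, -0.8]
finger_gap: 0.525
time: 6.72
eef_pos: [0.4693, -0.1194, 0.0708]
tool_rot: [-1.578, 0.008, -1.767]
ft_force: [-0.7, -0.6, -1.4]
finger_gap: 0.515
```

```bash
python3 -m pendant '0.2 1 0 0;0.4 2 0 0;0.53 2.6 0 0;0.66 3.2 0 0;0.78 3.8 0 0'; python3 -m pendant '0.14 0.7 0 0;0.28 1.4 0 0;0.42 2.1 0 0;0.56 2.8 0 0;0.7 3.4 0 0'
python3 - <<'E'
from h import *
c=snap("scene","x.png"); a=c["img"][150:270,200:340]
cv2.imwrite("pics/t5.png",np.clip(cv2.resize(a,None,fx=4,fy=4).astype(float)*1.5,0,255).astype(np.uint8)); print(robot.sense()["eef_pos"],robot.sense()["ft_force"])
E
```

```text
time: 7.13
eef_pos: [0.4777, -0.0811, 0.0708]
tool_rot: [-1.578, 0.008, -1.767]
ft_force: [0.3, -1.1, 0.4]
finger_gap: 0.524
time: 7.55
eef_pos: [0.4846, -0.0462, 0.0707]
tool_rot: [-1.578, 0.008, -1.766]
ft_force: [-0.2, -1.2, -1.0]
finger_gap: 0.521
[ 0.48502978 -0.0447768   0.07068531] [-0.06998114  1.33863484  0.15772798]
```

View pics/t5.png

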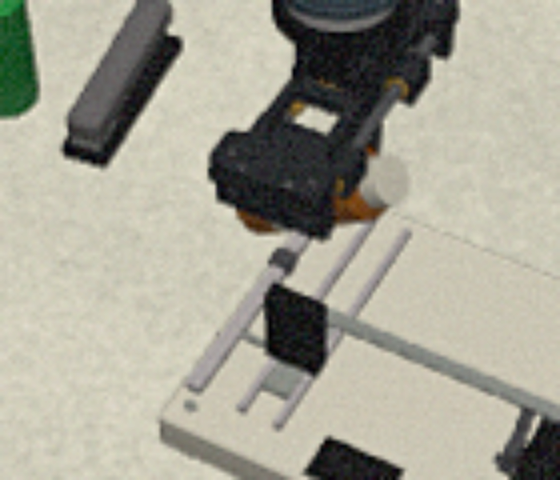

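The picture shows the bottle now tilted about 50°, cap at crop (390,185). I'll take it back to free desk and press it down flat.

```bash
python3 -m pendant '0 -0.5 3 0;1 -3 4 0;2 -7 4 0;3.5 -11 4 0;5 -15 4 0'; python3 -m pendant '1 -3 -1 0;1 -3 -2 0;1 -3 -4 0;1 -3 -5 0;1 -3 -5.6 0'
```

```text
time: 8.02
eef_pos: [0.5348, -0.1934, 0.1109]
tool_rot: [-1.578, 0.01, -1.763]
ft_force: [1.3, -0.9, -2.8]
finger_gap: 0.522
time: 8.43
eef_pos: [0.5438, -0.222, 0.0531]
tool_rot: [-1.581, 0.011, -1.763]
ft_force: [-0.7, -0.0, -1.8]
finger_gap: 0.518
```

```bash
python3 -m pendant '0.12 0.56 -0.9 0;0.23 1.08 -1.35 0;0.33 1.55 -1.9 0;0.42 1.99 -2.4 0;0.5 2.35 -3.0 0'; python3 -m pendant '0.07 0.35 -0.4 0;0.14 0.7 -0.9 0;0.2 0.95 -1.3 0;0.2 1.0 -1.5 0;0.2 1.0 -1.6 0'
```

```text
time: 8.85
eef_pos: [0.5493, -0.1976, 0.0231]
tool_rot: [-1.58, 0.011, -1.762]
ft_force: [-0.0, 0.3, -0.4]
finger_gap: 0.517
time: 9.27
eef_pos: [0.5535, -0.1888, 0.0082]
tool_rot: [-1.576, 0.01, -1.762]
ft_force: [0.6, -1.1, 8.8]
finger_gap: 0.515
```

```bash
python3 -m pendant '0.02 0.1 -0.2 0;0.02 0.1 -0.3 0;0.02 0.1 -0.3 0'
python3 - <<'E'
from h import *
c=snap("scene","x.png"); a=c["img"][140:260,140:280]
cv2.imwrite("pics/t6.png",np.clip(cv2.resize(a,None,fx=4,fy=4).astype(float)*1.5,0,255).astype(np.uint8)); print(robot.sense()["eef_pos"],robot.sense()["ft_force"])
E
```

```text
time: 9.52
eef_pos: [0.5541, -0.1885, 0.006]
tool_rot: [-1.575, 0.01, -1.762]
ft_force: [-1.2, -0.2, 7.1]
finger_gap: 0.51
[ 0.55411865 -0.18849145  0.00601832] [-2.00515482 -1.62509339  6.23815329]
```

View pics/t6.png

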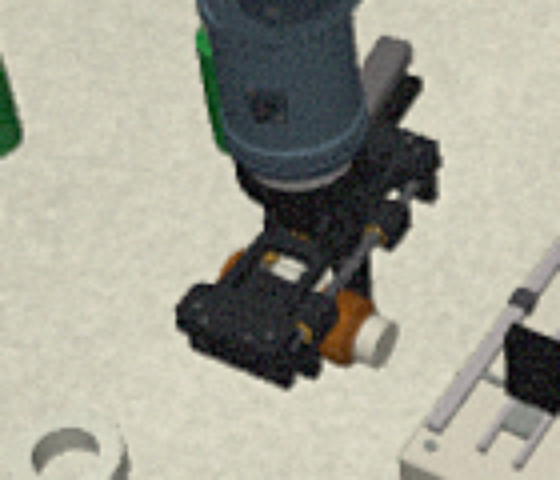

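```bash
python3 - <<'E'
from h import *
d=np.array([.205,.979,0])
w=onz("scene",(140+384/4,140+341/4),.023); g=robot.sense()["eef_pos"]; r=w-g; print(w,r[:2]@d[:2], r[0]*.979-r[1]*.205)
E
python3 -m pendant '0 0 0 0;0 0 0 0;0 0 0 0;0 0 0 0;0 0 0 0' 90 7; python3 -m pendant '0 0 0 0;0 0 0 0' 0
python3 - <<'E'
from h import *
c=snap("scene","x.png"); a=c["img"][140:260,140:280]
cv2.imwrite("pics/t7.png",np.clip(cv2.resize(a,None,fx=4,fy=4).astype(float)*1.5,0,255).astype(np.uint8)); print(robot.sense()["eef_pos"],robot.sense()["ft_force"])
E
```

```text
[ 0.56050824 -0.14756311  0.023     ] 0.041378714135624696 -0.00213490105047318
time: 9.98
eef_pos: [0.5541, -0.1883, 0.0059]
tool_rot: [-1.575, 0.01, -1.762]
ft_force: [-0.4, -0.6, 0.2]
finger_gap: 0.647
time: 10.15
eef_pos: [0.5541, -0.1882, 0.0058]
tool_rot: [-1.575, 0.01, -1.762]
ft_force: [0.0, -0.2, -1.0]
finger_gap: 0.775
[ 0.55410418 -0.18823761  0.0057978 ] [-0.39667994  0.81497008 -0.21107035]
```

View pics/t7.png

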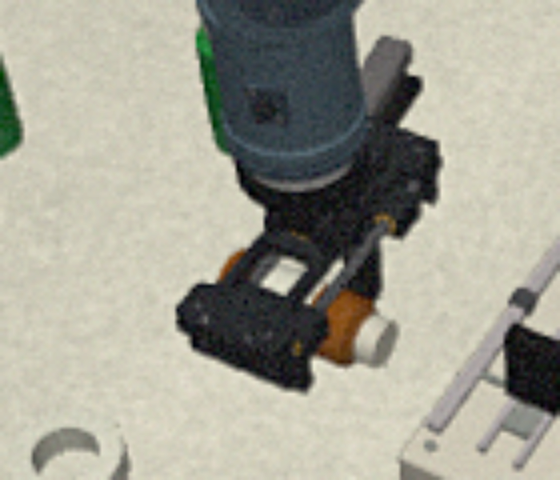

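```bash
python3 -m pendant '-0.1 -0.5 0 0;-0.3 -1.2 0 0;-0.35 -1.7 0 0;-0.35 -1.7 0 0'; python3 -m pendant '0 0 0 0;0 0 0 0;0 0 0 0;0 0 0 0;0 0 0 0' 160 10;  python3 -m pendant '0 0 0 0;0 0 0 0;0 0 0 0;0 0 0 0' 200 35; python3 -m pendant '0 0 3 0;0 0 6 0;0 0 9 0;0 0 12 0;0 0 14 0'
```

```text
time: 10.53
eef_pos: [0.55, -0.2076, 0.006]
tool_rot: [-1.575, 0.008, -1.765]
ft_force: [1.3, 0.1, -0.1]
finger_gap: 0.997
time: 10.95
eef_pos: [0.5501, -0.2073, 0.006]
tool_rot: [-1.574, 0.008, -1.764]
ft_force: [-0.3, -0.5, 0.7]
finger_gap: 0.643
time: 11.28
eef_pos: [0.5502, -0.207, 0.006]
tool_rot: [-1.574, 0.009, -1.764]
ft_force: [0.4, 0.2, -0.4]
finger_gap: 0.505
time: 11.7
eef_pos: [0.5506, -0.2075, 0.1485]
tool_rot: [-1.573, 0.008, -1.765]
ft_force: [0.3, 0.1, -0.9]
finger_gap: 0.508
```

```bash
python3 -m pendant '1 4 0 0;1.8 8 0 0;2.6 12 0 0;3.4 16 0 0;4.2 20 0 0'; python3 -m pendant '1 4 0 -0.012;2 8 0 -0.012;2.7 12.3 0 -0.012;2.7 12.3 0 -0.012;2.7 12.3 0 -0.012';  python3 - <<'E'
from h import *
c=snap("scene","x.png"); t=snap("top","x.png")
a=cv2.resize(c["img"][155:275,290:430],None,fx=2.8,fy=2.8); b=cv2.resize(t["img"][110:230,170:310],None,fx=2.8,fy=2.8)
cv2.imwrite("pics/t8.png",np.clip(np.hstack([a,b]).astype(float)*1.5,0,255).astype(np.uint8)); print(robot.sense()["eef_pos"],robot.sense()["tool_rot"])
E
```

```text
time: 12.12
eef_pos: [0.5924, -0.0055, 0.1483]
tool_rot: [-1.573, 0.009, -1.765]
ft_force: [0.8, -1.2, -1.4]
finger_gap: 0.509
time: 12.53
eef_pos: [0.6189, 0.1221, 0.1475]
tool_rot: [-1.574, 0.01, -1.77]
ft_force: [0.3, -0.2, -1.2]
finger_gap: 0.508
[0.61890146 0.11653612 0.14804218] [-1.57351717  0.00729727 -1.77704206]
```

View pics/t8.png

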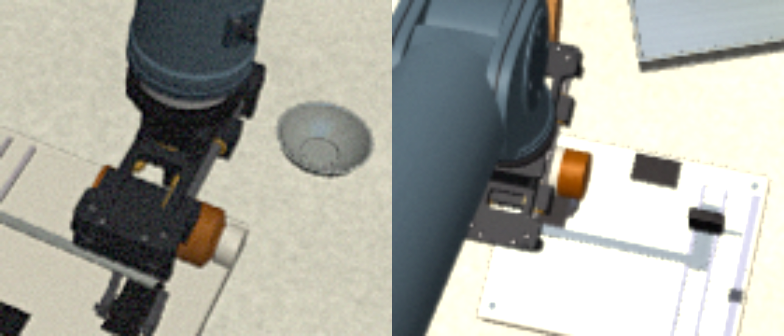

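Run:
```python
from h import *
g=np.array(robot.sense()["eef_pos"]); d=np.array([.205,.979])
for n,u in(("scene",(290+238/2.8,155+246/2.8)),("top",(170+(589-392)/2.8,110+176/2.8))):
    w=onz(n,u,.167); r=(w-g)[:2]; print(n,w,r@d,r@[.979,-.205])
```

```text
scene [0.63110599 0.18163432 0.167     ] 0.06623306612750555 -0.0013968986742695626
top [0.60824462 0.06627428 0.167     ] -0.051390994804359984 -0.00012936566091029513
```

```bash
python3 -m pendant '0 -0.7 -3 0;0 -0.7 -6 0;0 -0.7 -7.5 0;0 -0.7 -8 0;0 -0.7 -8 0'; python3 -m pendant '0 0 -0.5 0;0 0 -0.9 0;0 0 -1.2 0;0 0 -1.4 0;0 0 -1.4 0'
```

```text
time: 13.05
eef_pos: [0.6181, 0.1083, 0.0672]
tool_rot: [-1.575, 0.006, -1.779]
ft_force: [0.3, -0.3, -1.7]
finger_gap: 0.511
time: 13.47
eef_pos: [0.6182, 0.1085, 0.0532]
tool_rot: [-1.575, 0.006, -1.778]
ft_force: [-0.7, 0.4, -1.9]
finger_gap: 0.509
```

Not yet touching, so I lower slowly until the weight comes off.

```bash
python3 -m pendant '0 0 -0.1 0;0 0 -0.15 0;0 0 -0.15 0'; python3 -m pendant '0 0 -0.1 0;0 0 -0.15 0;0 0 -0.15 0'
python3 - <<'E'
from h import *
c=snap("scene","x.png"); t=snap("top","x.png")
a=cv2.resize(c["img"][185:305,290:430],None,fx=2.8,fy=2.8); b=cv2.resize(t["img"][120:240,190:330],None,fx=2.8,fy=2.8)
cv2.imwrite("pics/t9.png",np.clip(np.hstack([a,b]).astype(float)*1.5,0,255).astype(np.uint8)); print(robot.sense()["eef_pos"],robot.sense()["ft_force"])
E
```

```text
time: 13.72
eef_pos: [0.6183, 0.1085, 0.0529]
tool_rot: [-1.575, 0.007, -1.779]
ft_force: [-2.9, 0.6, 7.0]
finger_gap: 0.506
time: 13.97
eef_pos: [0.6184, 0.1086, 0.0529]
tool_rot: [-1.576, 0.008, -1.779]
ft_force: [-6.1, 0.3, 9.3]
finger_gap: 0.509
[0.61837165 0.10857957 0.0529432 ] [-5.26536973 -0.50392771  9.80129746]
```

```bash
python3 -m pendant '-0.15 0 0.05 0;-0.15 0 0.05 0;-0.15 0 0.05 0' - 5; python3 -m pendant '0 0 0 0;0 0 0 0;0 0 0 0;0 0 0 0;0 0 0 0' 100 5; python3 -m pendant '0 0 0 0;0 0 0 0;0 0 0 0' 0;  python3 -m pendant '0 0 3 0;0 0 6 0;0 0 10 0;0 0 12 0;0 0 12 0'
```

```text
time: 14.32
eef_pos: [0.6173, 0.1086, 0.0538]
tool_rot: [-1.575, 0.008, -1.779]
ft_force: [-0.0, -1.1, 0.8]
finger_gap: 0.516
time: 14.73
eef_pos: [0.6173, 0.1086, 0.0537]
tool_rot: [-1.575, 0.008, -1.779]
ft_force: [-0.8, 0.3, 0.3]
finger_gap: 0.605
time: 14.98
eef_pos: [0.6172, 0.1086, 0.0537]
tool_rot: [-1.575, 0.008, -1.779]
ft_force: [0.3, -0.2, 0.7]
finger_gap: 0.812
time: 15.4
eef_pos: [0.6203, 0.1085, 0.1788]
tool_rot: [-1.567, 0.011, -1.779]
ft_force: [0.6, 0.4, 0.4]
finger_gap: 0.999
```

```bash
python3 -m pendant '-0.8 -4 0 0;-1.6 -8 0 0;-2.5 -12 0 0;-3.35 -15.1 0 0;-3.35 -15.1 0 0'
python3 - <<'E'
from h import *
c=snap("scene","x.png"); t=snap("top","x.png")
a=cv2.resize(c["img"][175:305,235:385],(400,347),interpolation=cv2.INTER_CUBIC); b=cv2.resize(t["img"][135:255,195:333],(400,347),interpolation=cv2.INTER_CUBIC)
cv2.imwrite("pics/t10.png",np.clip(np.hstack([a,b]).astype(float)*1.5,0,255).astype(np.uint8)); print(robot.sense()["eef_pos"],robot.sense()["ft_force"])
E
```

```text
time: 15.82
eef_pos: [0.5841, -0.0514, 0.1789]
tool_rot: [-1.567, 0.007, -1.79]
ft_force: [-0.2, -1.2, -0.0]
finger_gap: 1.001
[ 0.58615222 -0.04390678  0.1783292 ] [ 0.72544738  0.9360018  -0.55106694]
```

View pics/t10.png

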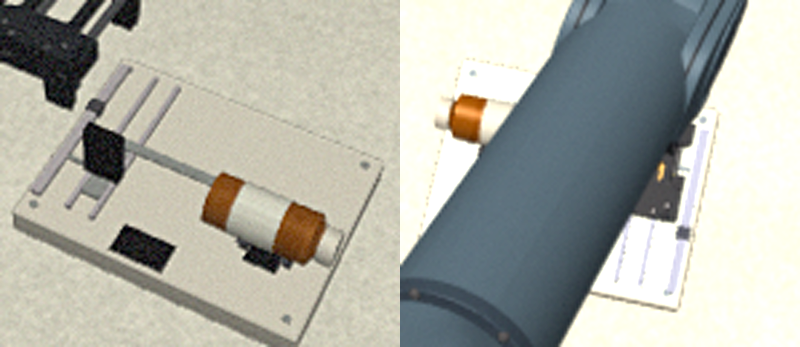

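The picture shows the bottle lying in the cradle (amber from crop (205,200) to the cap end at (335,246)), with the slide at home and the clip at (97,106). Next: check the centring and measure the pull from paddle and clip blobs.

```bash
cat > meas.py <<'E'
from h import *
from fit import W
from scipy.optimize import least_squares
p=np.load("pose.npy")
def blob(im,seed,thr,r=14):
    u,v=map(int,seed); g=cv2.cvtColor(im,cv2.COLOR_BGR2GRAY)[v-r:v+r+1,u-r:u+r+1].astype(float)
    bg=np.percentile(g,80); m=(g<thr*bg).astype(np.uint8); k,l,st,_=cv2.connectedComponentsWithStats(m,connectivity=4)
    i=l[r-1:r+2,r-1:r+2]; i=i[i>0]; i=np.bincount(i).argmax(); dil=cv2.dilate((l==i).astype(np.uint8),np.ones((3,3)))
    w=np.clip((bg-g)/(bg-g[l==i].min()),0,1)*dil; w[w<.25]=0
    vv,uu=np.mgrid[v-r:v+r+1,u-r:u+r+1]; return np.array([(w*uu).sum(),(w*vv).sum()])/w.sum(),(l==i).sum()
def hullc(n,c,s):
    X=[(c[0]+a*s[0]/2,c[1]+b*s[1]/2,c[2]+d*s[2]/2) for a in(-1,1) for b in(-1,1) for d in(-1,1)]
    h=cv2.convexHull(proj(n,W(p,X)).astype(np.float32)); m=cv2.moments(h); return np.array([m["m10"],m["m01"]])/m["m00"],m["m00"]
def loc(n,px,z,s,x0): return least_squares(lambda q:hullc(n,(q[0],q[1],z),s)[0]-px,x0,diff_step=1e-2).x
E
python3 - <<'E'
from meas import *
S=np.load("pics/scene.npy");T=np.load("pics/top.npy");T0=cv2.resize(cv2.imread("pics/top0.png"),(560,420),interpolation=cv2.INTER_AREA)
S0=cv2.resize(cv2.imread("pics/scene0.png"),(560,420),interpolation=cv2.INTER_AREA)
for n,im in(("top",T0),("top",T),("scene",S),("scene",S0)):
    sd=(293,215) if n=="top" else (271,215)
    b,a=blob(im,sd,.5,8); print(n,"clip",b,a,hullc(n,(-29,-130,40),(12,14,11))[1],[loc(n,b,z,(12,14,11),(-29,-130)).round(1).tolist() for z in(37,40)])
    if im is not T:
        sd=(282,189) if n=="top" else (273,232)
        b,a=blob(im,sd,.3,14); print(n,"paddle",b,a,hullc(n,(35,-85,65),(12,36,58))[1],loc(n,b,65,(12,36,58),(35,-85)).round(1))
# bottle
h=cv2.cvtColor(S,cv2.COLOR_BGR2HSV)[230:290,300:375]; m=((h[...,0]<18)&(h[...,1]>110)&(h[...,2]>25)); v,u=np.nonzero(m); bb=np.array([u.min()+299.5,u.max()+300.5,v.min()+229.5,v.max()+230.5]);print(bb)
th=np.linspace(0,6.283,60)
def box(q):
    X=[(35+q[1]+23*np.cos(t),75+q[0]+e,70+23*np.sin(t)) for t in th for e in(-56,33)]; r=proj("scene",W(p,X)); return np.array([r[:,0].min(),r[:,0].max(),r[:,1].min(),r[:,1].max()])
r=least_squares(lambda q:box(q)-bb,[0,0],diff_step=1e-2); print("bottle offset along y, x mm",r.x,r.fun)
E
```

```text
top clip [292.36666667 215.18556701] 18 23.021306099602953 [[-29.4, -128.9], [-29.8, -128.9]]
top paddle [281.88037407 188.74016193] 85 108.26095454604365 [ 34.6 -85.1]
top clip [292.33117932 215.13279483] 17 23.021306099602953 [[-29.2, -128.8], [-29.7, -128.8]]
scene clip [270.82687927 214.65603645] 31 41.98784136166796 [[-29.8, -128.3], [-27.6, -127.1]]
scene paddle [273.43967734 231.84793664] 260 312.50451414240524 [ 34.6 -86. ]
scene clip [270.82310127 214.6471519 ] 30 41.98784136166796 [[-29.8, -128.4], [-27.6, -127.1]]
scene paddle [273.37102016 231.86800669] 253 312.50451414240524 [ 34.7 -86.1]
[310.5 356.5 239.5 273.5]
bottle offset along y, x mm [ 1.25073063 -0.47867064] [ 0.1816649  -0.17971758 -0.54062287  0.50867244]
```

```bash
python3 -m pendant '0.1 0.6 -3 0;0.1 0.6 -6 0;0.1 0.6 -9 0;0.1 0.6 -12.2 0;0.1 0.6 -12.2 0';  python3 -m pendant '0 0 0 0;0 0 0 0'
```

```text
time: 16.33
eef_pos: [0.5832, -0.0349, 0.0504]
tool_rot: [-1.578, 0.011, -1.779]
ft_force: [-0.8, 0.9, 0.5]
finger_gap: 0.999
time: 16.5
eef_pos: [0.5832, -0.0334, 0.0505]
tool_rot: [-1.579, 0.011, -1.777]
ft_force: [-0.2, -0.1, -0.5]
finger_gap: 1.001
```

```bash
python3 -m pendant '0.45 -0.3 0.5 0;0.45 -0.3 0.5 0;0.45 -0.3 0.5 0';  python3 -m pendant '0 0 0 0;0 0 0 0;0 0 0 0;0 0 0 0;0 0 0 0' 200 10; python3 -m pendant '0 0 0 0;0 0 0 0;0 0 0 0;0 0 0 0;0 0 0 0' 255 10; python3 -m pendant '0 0 0 0;0 0 0 0;0 0 0 0' 255 45
```

```text
time: 16.75
eef_pos: [0.5894, -0.0365, 0.0574]
tool_rot: [-1.576, 0.012, -1.777]
ft_force: [-0.2, 0.4, 0.6]
finger_gap: 1.001
time: 17.17
eef_pos: [0.5893, -0.0365, 0.0574]
tool_rot: [-1.576, 0.012, -1.777]
ft_force: [-0.2, -0.8, -0.3]
finger_gap: 0.648
time: 17.58
eef_pos: [0.5893, -0.0365, 0.0574]
tool_rot: [-1.576, 0.012, -1.777]
ft_force: [0.9, -0.2, -0.5]
finger_gap: 0.266
time: 17.83
eef_pos: [0.5874, -0.0361, 0.0571]
tool_rot: [-1.58, 0.012, -1.777]
ft_force: [-5.2, 1.7, 4.4]
finger_gap: 0.134
```

```bash
python3 -m pendant '-0.8 0.16 0 0;-1.6 0.33 0 0;-2.4 0.5 0 0;-3.2 0.66 0 0;-4 0.82 0 0' 255 55; python3 -m pendant '-0.6 0.12 0 0;-1.2 0.25 0 0;-1.8 0.37 0 0;-2.1 0.43 0 0;-2.1 0.43 0 0'; python3 -m pendant '0 0 0 0;0 0 0 0;0 0 0 0'
python3 - <<'E'
from meas import *
s=robot.sense(); d=np.array(s["eef_pos"])[:2]-p[:2]; print((W((0,0,-p[2]),(*(d*1000),0)))*1000,s["eef_pos"])
c=snap("scene","x.png"); t=snap("top","x.png")
a=cv2.resize(c["img"][180:270,230:334],(400,347),interpolation=cv2.INTER_CUBIC); b=cv2.resize(t["img"][165:235,240:321],(400,347),interpolation=cv2.INTER_CUBIC)
cv2.imwrite("pics/t11.png",np.clip(np.hstack([a,b]).astype(float)*1.5,0,255).astype(np.uint8))
E
```

```text
time: 18.25
eef_pos: [0.5499, -0.0281, 0.0573]
tool_rot: [-1.573, 0.012, -1.777]
ft_force: [11.9, -1.0, -12.8]
finger_gap: 0.126
time: 18.67
eef_pos: [0.5314, -0.0242, 0.0573]
tool_rot: [-1.567, 0.011, -1.777]
ft_force: [11.6, -2.0, -15.3]
finger_gap: 0.132
time: 18.92
eef_pos: [0.5342, -0.0247, 0.0573]
tool_rot: [-1.56, 0.01, -1.777]
ft_force: [11.9, -2.6, -15.1]
finger_gap: 0.131
[[-20.18378549 -78.36203359   0.        ]] [ 0.53419099 -0.02473045  0.05728074]
```

```bash
python3 -m pendant '-0.4 0.08 0 0;-0.8 0.16 0 0;-1.2 0.25 0 0;-1.2 0.25 0 0;-1.2 0.25 0 0'
python3 - <<'E'
from meas import *
c=snap("scene","x.png"); t=snap("top","x.png")
a=cv2.resize(c["img"][180:270,230:334],(400,347),interpolation=cv2.INTER_CUBIC); b=cv2.resize(t["img"][165:235,240:321],(400,347),interpolation=cv2.INTER_CUBIC)
cv2.imwrite("pics/t11.png",np.clip(np.hstack([a,b]).astype(float)*1.5,0,255).astype(np.uint8))
s=robot.sense(); d=np.array(s["eef_pos"])[:2]-p[:2]; print((W((0,0,-p[2]),(*(d*1000),0)))*1000,s["eef_pos"],s["tool_rot"],s["ft_force"],s["time"])
E
```

```text
time: 19.43
eef_pos: [0.5249, -0.0228, 0.0573]
tool_rot: [-1.554, 0.008, -1.777]
ft_force: [12.0, -1.7, -16.6]
finger_gap: 0.127
[[-29.61165979 -78.40289754   0.        ]] [ 0.52495558 -0.02283476  0.0572641 ] [-1.5539323   0.00840392 -1.77743809] [ 11.95525812  -2.41379294 -15.65430886] 19.5333
```

View pics/t11.png

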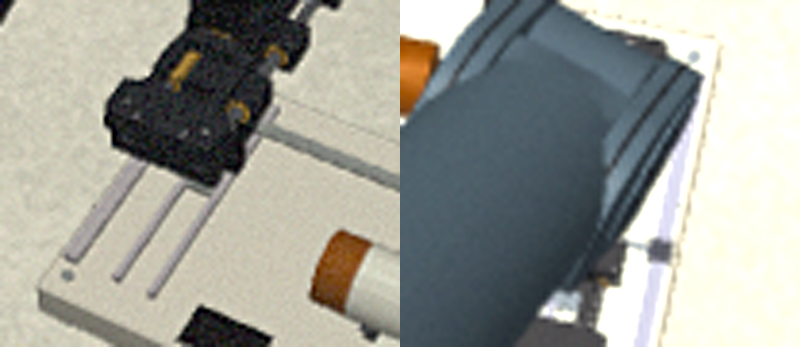

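The final picture (top crop, right half) shows the pointer's thin line at (635,245) running into the clip at (660,250). I'll do one sub-pixel check of that and of the bottle before handing in.

Run:
```python
from meas import *
T=np.load("pics/top.npy"); S=np.load("pics/scene.npy"); g=cv2.cvtColor(T,cv2.COLOR_BGR2GRAY).astype(float)
print(g[210:221,282:298].astype(int))
b,a=blob(T,(293,215),.5,5); print("clip",b,a,loc("top",b,38,(12,14,11),(-29,-130)))
for u in(286,287,288,289):
    col=g[210:219,u]; w=np.clip(np.sort(col)[-3]-col-15,0,None); v=(w*np.arange(210,219)).sum()/max(w.sum(),1); X=onz("top",(u,v),.038)
    d=(X[:2]-p[:2])*1000; print(u,round(v,2),(W((0,0,-p[2]),(*d,0))*1000).round(1))
h=cv2.cvtColor(S,cv2.COLOR_BGR2HSV)[230:290,300:375]; m=((h[...,0]<18)&(h[...,1]>110)&(h[...,2]>25)); v,u=np.nonzero(m); print("bottle box",u.min()+299.5,u.max()+300.5,v.min()+229.5,v.max()+230.5)
s=robot.sense(); print(s["time"],s["eef_pos"],s["finger_gap"])
```

```text
[[ 36  50  33  34 105 198 199 198 199 196 161 153 151 169 190 139]
 [ 41  44  32  75 161 199 198 200 199 194 152 151 152 177 178 132]
 [ 51  33  56 149 194 196 199 198 192 176 145 148 151 183 165 160]
 [ 41  40  81 100 156 175 190 189 142  96  84 121 123 160 157 160]
 [ 36  44  51  51 120 131 128 139 113  65  65  64  72 132 145 187]
 [ 45  53  51  71 198 180 152 148  78  63  64  63  77 148 138 184]
 [ 54  53  52  86 198 199 199 193  97  67  65  63  81 135 124 176]
 [ 52  52  50 101 199 198 199 192 108  99  87  78 102 161 146 176]
 [ 54  57  62 159 199 198 198 196 171 151 150 153 137 153 150 179]
 [ 52  79  52 162 199 198 198 196 159 152 151 168 193 142 181 179]
 [ 32  39  73 198 198 198 198 193 150 152 152 170 185 132 179 184]]
clip [292.16001298 215.12236287] 16 [ -29.46819925 -128.30548474]
286 211.87 [[ -23.7 -109.     0. ]]
287 213.92 [[ -29. -113.    0.]]
288 214.36 [[ -29.7 -116.1    0. ]]
289 214.44 [[ -29.3 -119.     0. ]]
bottle box 310.5 356.5 239.5 273.5
19.5333 [ 0.52495558 -0.02283476  0.0572641 ] 0.12928428832801733
```

The pointer reads x = -29.3 mm (mean of three columns) and the clip -29.5 mm. The bottle has not moved.

```bash
python3 -c "
from station import robot
print(robot.sign_off())"
```

```text
the job is handed in; nothing more can be done
None
```

The short amber bottle lies in the cradle, released, and the arm is still holding the shutter slide at the clip mark. I handed the job in at about 19.5 s of the 51 s allowed.

- **Laying the bottle down:** Tipping it on the desk failed because its base slid along with the gripper. I tilted it against the fixed housing edge instead, pressed it flat on free desk, and gripped it again near its middle. I then set it in the cradle, cap to the +y end.
- **Bottle check:** After release it measured about 1.3 mm off centre along its axis and 0.5 mm across. It had not moved when I checked again after the pull.
- **Slide:** I pulled it about 64 mm and hold it with a 55 N grip.
- **Pointer check:** In the last top picture the pointer is at viewer x of -29.0 to -29.7 mm and the clip at -29.5 mm, so they agree to within about 0.5 mm. In the scene camera the gripper hides the pointer and clip, so this rests on the top picture and the measured tool travel.
- **Other checks:** The measured wrist force peaked at about 20 N. My route kept clear of the other objects, but I did not measure their positions again at the end.

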